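Refit the cover on a sole stitcher's gearbox

ROBOT

A 6-joint arm with a two-finger parallel gripper is mounted at the origin on the work surface. World frame = base frame: x ahead of the robot, y to its left, z up, the work surface at z = 0. Lengths are in m, angles in rad, forces in N, time in s.
With the tool pointing down it reaches from about 0.275 to 1 m from the base axis. Payload 8.4 kg.
Tool frame: the origin (TCP) lies at the very end of the fingers, on their centre line; the grasp point (between the pads) lies 19 mm behind it; z points along the fingers, y is the line along which they close (so a half turn about z gives the same grasp; the last joint's range is limited). The gripper opens to 85 mm and grips with 20 to 120 N. Pads are 22 mm wide; open, the fingers measure 114 mm over their backs; the gripper's body (76 mm by 85 mm) begins 54 mm behind the grasp point. The pads swing forward as they close: fully open they stand 13 mm farther back than shut.
Start: joints at [1.209, 0.353, 1.633, -0, 1.155, -0.002], TCP at [0.22, 0.585, 0.231] pointing down, gripper open.
Joint ranges: [-2.63, 2.63], [-0.92, 2.1], [0.06, 2.66], [-1.3, 4.44], [0, 2.69], [-3.02, 3.02]. Speed limits (rad/s): [2.22, 2.22, 2.79, 3.14, 3.14, 3.14].

INTERFACE

Orientations are given as a unit quaternion [x, y, z, w].
In Python, from workcell import robot gives the robot as it stands.
- The arm moves only by the tool send_rows, never from a script. Its argument "targets" is one flat list of numbers, 4 for each row, row after row: the shift along the tool's x, y, z scaled (see below), then the turn about the tool's z scaled (see below). A call has 1 to 12 rows; each row shifts and turns the commanded pose from where the row before left it, along the tool's axes as they then stand; what a row does not reach is not made up. The controller multiplies each number of a shift by 0.06 m and each number of a turn by 2 pi rad. A row lasts 1/8 s, in which the tool goes at most 62.5 mm and 10.7 degrees, less where a joint would pass 70% of its speed; a pose out of reach is approached as far as the arm can. A call with a number of a shift or a turn outside -1 to 1 is refused whole. A call with a gripper value outside its range is refused whole. "gripper" is the opening, from 0 (shut) to 1 (fully open), set as the call begins (left out, the last holds). The fingers move at their own pace and stop on an object; "grip_force" is the grip in N (left out, the last holds). Time passes only in rows, so rows that do not move let the fingers close. It gives the time, the measured TCP pose, the force, the opening and the grip force at its end, in the units of the state.
- robot.get_obs(): the state, without advancing time (a new reading comes with each control period).
- robot.read_camera(name): name is "scene" or "top" or "wrist"; returns the picture (480x640x3 uint8, blue, green, red); there is no depth.
- robot.camera_params(name): a dict with "camera_matrix" (3x3 intrinsics, pixels), "k1" (the pictures are not rectified: a ray, as slopes to the right and down, at radius r is drawn at 1 + k1 r^2 times it, then the intrinsics apply), "R" (3x3) and "t" (3): a world point X has camera coordinates R X + t; the wrist camera has in their place "mount" (4x4, takes a point from camera to tool coordinates, whose origin is the TCP and whose axes are the flange's). Camera axes: x right, y down, z forward; pixel columns grow to the right and rows downward; lengths in m; the calibration is good to about 2 mm. A picture is of the moment at which its call begins: read the wrist's pose just before it. camera_params takes no time and is no camera call.
- robot.finish_job(): hands the job in; it is judged then, once.
The state is a dict: "time_s": time; "joint_pos": joint angles; "qd": joint speeds; "tau": joint torques, N m; "tcp_pos": TCP position; "tool_rot": TCP orientation; "contact_force": force on the tool from outside, world axes, zero at the start; "ft_torque": the same for the moment, N m; "gripper_width": opening from 0.0 (shut) to 1.0 (fully open); "grasp_force": force on a finger pad.
Only numpy, scipy, OpenCV 4.12 (cv2) and the standard library are available. Lean on these libraries where they do the work, as an engineer would, in place of code of your own. Each camera call takes 0.05 s, during which the arm holds its last target. There are 200 camera calls.

TASK

Close up the green gearbox from the sole-stitching machine: take the loose steel cover plate by its handle, tuck its tongue under the gearbox's fixed lip with the opposite edge still raised, then lower that edge and press it down past the two sprung ball catches until it clicks home and lies flat and flush in its recess. Leave the cover released, and leave the wooden last, the tin and the brush where they are.

Things in the scene. Friction and masses are not known exactly. Their poses are not given: they have to be found in the camera images.
- cover_handle (a point): Centre of the cover's handle, a dark steel bow: bar 14 mm thick (x), 64 long (y), 22 high, on two short end posts. It lies 35 mm above the plate's underside (bar from 24 to 46 mm), midway across, 89 mm ahead (+x) of the tongue's end and 49 mm behind the front edge. Has the cover's axes: +x from tongue to broad front edge, +z up out of the plate.
- cover_tongue (a point): Middle of the end of the cover's tongue, half-way through the thickness; cover's axes. The loose cover (0.3 to 0.5 kg, lying on the bench handle up) is a steel plate 6 mm thick, 120 long (x) by 90 wide (y); the tongue, 18 long, 60 wide, same thickness, sticks out of its back (-x) edge: 138 mm in all.
- cover_front (a point): Middle of the cover's broad front edge (90 mm wide, opposite the tongue), half-way through the 6 mm thickness; cover's axes.
- seat (a point): Centre of the recess in the fixed green gearbox (190 x 124 mm), at the level of the ledge that carries the cover, 44 mm above the bench. +x from the lip (robot's side) to the catches, +z up. Recess 140 mm long (x), 95 wide, hole in the ledge 100 x 66. Side and front rims 6 mm above the ledge, flush with a seated cover, whose axes agree with these and whose handle is at about x +20 mm, y 0.
- lip_edge (a point): Middle of the lower free edge of the fixed lip that spans the -x end of the recess; 58 mm behind (-x) and 13 mm above the seat point, same axes. The lip overhangs the recess's end wall by 12 mm, its top is 19 mm above the ledge. It leaves too short an opening to drop the cover in flat.
- catch_mid (a point): Point midway between the two sprung steel balls (14 mm diameter, y +-32 mm) on the recess's +x end wall, level with their centres, 12 mm above the ledge; seat's axes. They stand 5 mm out of the wall and spring back in +x; housings 24 mm wide, tops 22 mm above the ledge. A tucked cover let go rests on them, front about 18 mm up; 8 to 15 N down near the front edge snaps it under them.
- last: Bystander: wooden shoe last 222 mm long with a leather sole, lying on the bench; origin under its centre.
- tin: Bystander: round tin 68 mm in diameter, 50 mm high; origin under its centre.
- brush: Bystander: wooden-handled hand brush, about 200 mm long, lying on the bench.
There are look-alikes about, which are no part of the job. What is shaped like the part that bears cover_handle but pink is not meant. Of the things that look like the part that bears seat, the larger one is meant.

How it is judged:
By the outcome, as a careful person would: the job done as asked, in the order asked, and still so for the second after the job is handed in, with the robot touching nothing.
It also fails if it takes over 54 s, if anything falls off the work surface, if the arm or the gripper's body presses on something with over 40 N, if the wrist force passes 120 N, or if a joint passes its speed limit or range.

## Working session

There is one attempt and no reset: what is moved stays moved. The work goes in short steps, Python scripts to look and compute and a tool call to move; the robot and the scene stay as the last step left them, time stands still between calls to the robot, and variables do not carry over. Pictures are saved under pics/ and viewed, at most 10 in all, crops included, and the job is handed in when it is done.

Besides the shell and the picture viewer there is one more tool, called after ">>>" as name(argument=value, ...) on one line, values as JSON. send_rows: Moves the arm, as the interface text tells. Shifts and turns lie within -1 to 1; 1 stands for 0.06 m of shift or 2 pi rad of turn. Its arguments: {"type":"object","properties":{"targets":{"type":"array"},"gripper":{"type":"number"},"grip_force":{"type":"number"}},"required":["targets"]}

```bash
mkdir -p pics; ls; python3 - <<'E'
from workcell import robot
import cv2
for n in("scene","top"):
    cv2.imwrite(f"pics/{n}0.png",robot.read_camera(n)); print(n,robot.camera_params(n))
print(robot.camera_params("wrist")); print(robot.get_obs())
E
```

```text
pics
scene {'camera_matrix': array([[615.93170719,   0.        , 325.75368704],
       [  0.        , 615.93170719, 238.803957  ],
       [  0.        ,   0.        ,   1.        ]]), 'k1': -0.09435570831870647, 'R': array([[ 0.31119901,  0.95033425,  0.00447096],
       [ 0.7252084 , -0.23443297, -0.64739012],
       [-0.61418887,  0.20470954, -0.76214568]]), 't': array([-0.17439198, -0.34805273,  1.62668959])}
top {'camera_matrix': array([[493.32076787,   0.        , 323.64230491],
       [  0.        , 493.32076787, 242.16032259],
       [  0.        ,   0.        ,   1.        ]]), 'k1': -0.06775209628210968, 'R': array([[ 0.02947038, -0.99951211, -0.01034629],
       [-0.99466607, -0.02830076, -0.09918909],
       [ 0.09884789,  0.01321424, -0.99501481]]), 't': array([-0.02437503,  0.52568806,  1.16069628])}
{'camera_matrix': array([[361.0842481 ,   0.        , 323.58175341],
       [  0.        , 361.0842481 , 235.89252507],
       [  0.        ,   0.        ,   1.        ]]), 'k1': 0.0150279127598117, 'mount': array([[-2.58415511e-04, -9.56987667e-01, -2.90128486e-01,
        
[... 274 characters left out ...]

{'time_s': 0.1, 'joint_pos': array([ 1.20860782e+00,  3.53590104e-01,  1.63405997e+00,  4.80811022e-05,
        1.15525633e+00, -2.42553652e-03]), 'qd': array([ 0.00102522, -0.00041686, -0.00303441, -0.00033374, -0.00109017,
        0.00196197]), 'tau': array([-1.24986160e-03, -6.06352329e+01, -3.42820108e+01, -1.01077744e-04,
        3.86499378e-03,  1.54587532e-06]), 'tcp_pos': array([0.21987499, 0.58456886, 0.23062969]), 'tool_rot': array([ 1.78922497e-01,  9.83862952e-01, -6.42004498e-04, -1.40714878e-04]), 'contact_force': array([ 0.40739113,  0.36702205, -0.48236635]), 'ft_torque': array([-0.01378188,  0.01720444, -0.01644661]), 'grasp_force': 0.0, 'gripper_width': 1.0050753418800917}
```

View pics/top0.png

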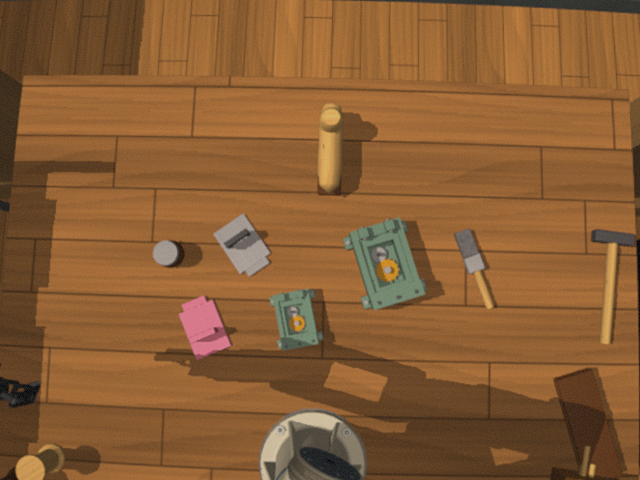

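View pics/scene0.png

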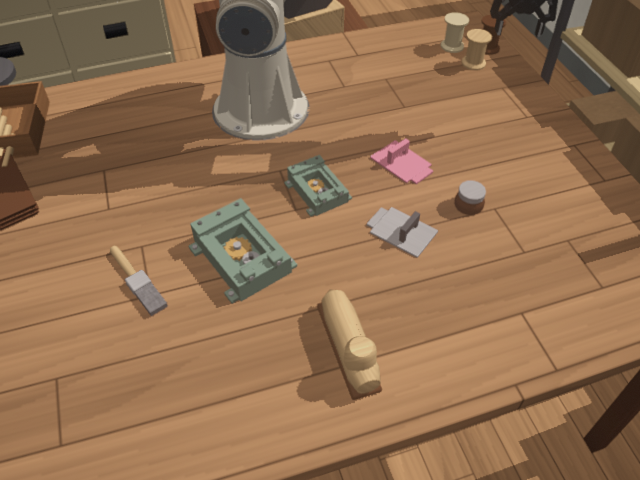

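Top view: the cover is at about (242,245) with its tongue at (258,268). The large gearbox is at about (386,265), lip nearest the robot at (398,297), catch housings at (360,235) and (397,226). The pink and small look-alikes are at (204,327) and (297,320). The scene view agrees.

```bash
cat > h.py <<'E'
import numpy as np, cv2
from workcell import robot
from scipy.spatial.transform import Rotation as Ro
def cam(name,obs=None):
    p=robot.camera_params(name)
    if name=="wrist":
        T=np.eye(4);T[:3,:3]=Ro.from_quat(obs["tool_rot"]).as_matrix();T[:3,3]=obs["tcp_pos"]
        M=T@p["mount"];R=M[:3,:3].T;t=-R@M[:3,3]
    else: R,t=p["R"],p["t"]
    return p["camera_matrix"],np.array([p["k1"],0,0,0,0.]),R,t
def cast(c,px,z):
    K,d,R,t=c
    u=cv2.undistortPoints(np.array(px,float).reshape(-1,1,2),K,d).reshape(-1,2)
    D=np.c_[u,np.ones(len(u))]@R; C=-R.T@t
    z=np.broadcast_to(z,len(u))
    return C+D*((z-C[2])/D[:,2])[:,None]
def proj(c,X):
    K,d,R,t=c
    return cv2.projectPoints(np.array(X,float).reshape(-1,1,3),cv2.Rodrigues(R)[0],t,K,d)[0].reshape(-1,2)
def pts(seat,yaw,P):
    c,s=np.cos(yaw),np.sin(yaw); P=np.array(P,float)
    return np.array(seat)+P@np.array([[c,-s,0],[s,c,0],[0,0,1]]).T
E
python3 - <<'E'
from h import *
im=cv2.imread("pics/top0.png")
b=cv2.resize(im[190:330,200:440],None,fx=3,fy=3,interpolation=cv2.INTER_CUBIC)
cv2.imwrite("pics/c0.png",b)
hsv=cv2.cvtColor(im,cv2.COLOR_BGR2HSV)
c=cam("top")
g=cv2.inRange(hsv,(50,30,40),(95,255,255)); g[:,:340]=0
s=cv2.inRange(hsv,(0,0,90),(180,50,255)); s[:200]=0;s[290:]=0;s[:,:205]=0;s[:,290:]=0
for n,m,z in(("green",g,.05),("grey",s,.006)):
    k=max(cv2.findContours(m,0,2)[0],key=cv2.contourArea)
    r=cv2.minAreaRect(k); P=cast(c,cv2.boxPoints(r),z)
    print(n,r,cv2.contourArea(k));print(P.round(4),P.mean(0).round(4))
    print([np.linalg.norm(P[i]-P[i-1]).round(4) for i in range(4)],np.degrees(np.arctan2(*(P[1]-P[0])[1::-1])))
    print(cast(c,cv2.approxPolyDP(k,2,True),z).round(3).tolist())
E
```

```text
green ((384.1820983886719, 263.589111328125), (81.10499572753906, 64.48099517822266), 72.8240966796875) 4244.0
[[ 0.5435 -0.0508  0.05  ]
 [ 0.593  -0.1956  0.05  ]
 [ 0.4118 -0.2543  0.05  ]
 [ 0.3637 -0.1113  0.05  ]] [ 0.478 -0.153  0.05 ]
[np.float64(0.1896), np.float64(0.1531), np.float64(0.1905), np.float64(0.1509)] -71.10127219061671
[[0.584, -0.186, 0.05], [0.56, -0.099, 0.05], [0.533, -0.057, 0.05], [0.526, -0.074, 0.05], [0.516, -0.067, 0.05], [0.523, -0.06, 0.05], [0.512, -0.065, 0.05], [0.51, -0.084, 0.05], [0.403, -0.117, 0.05], [0.396, -0.103, 0.05], [0.375, -0.108, 0.05], [0.373, -0.134, 0.05], [0.409, -0.24, 0.05], [0.423, -0.25, 0.05], [0.43, -0.24, 0.05], [0.441, -0.245, 0.05], [0.441, -0.235, 0.05], [0.551, -0.196, 0.05], [0.563, -0.203, 0.05], [0.563, -0.194, 0.05], [0.575, -0.191, 0.05], [0.577, -0.198, 0.05]]
grey ((243.60557556152344, 246.20306396484375), (55.41073226928711, 36.87424850463867), 55.40770721435547) 1853.0
[[0.5409 0.2651 0.006 ]
 [0.595  0.1923 0.006 ]
 [0.4846 0.1099 0.006 ]
 [0.4313 0.1821 0.006 ]] [0.5129 0.1873 0.006 ]
[np.float64(0.1375), np.float64(0.0907), np.float64(0.1378), np.float64(0.0897)] -53.38808747483147
[[0.592, 0.195, 0.006], [0.541, 0.262, 0.006], [0.449, 0.196, 0.006], [0.454, 0.183, 0.006], [0.443, 0.168, 0.006], [0.473, 0.125, 0.006], [0.49, 0.133, 0.006], [0.5, 0.124, 0.006]]
```

View pics/c0.png

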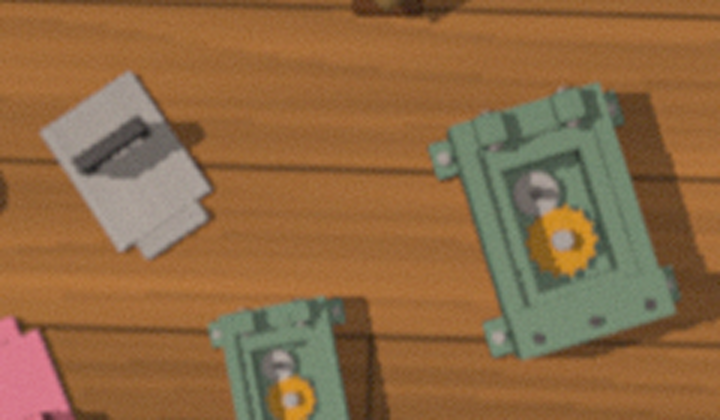

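The crop shows the cover with its bow handle at crop (112,145). The big gearbox has its lip at crop (595,320) and its housings at (490,130) and (570,105). The cover measures 138 × 90 mm, which matches the given size. I'll go above the handle.

>>> send_rows(targets=[0,0,0,-0.0266,0,0,0,-0.0266,0,0,0,-0.0266,0,0,0,-0.0266,0,0,0,-0.0266,0,0,0,-0.0266], gripper=1, grip_force=20)

```text
time_s: 0.85
tcp_pos: [0.2199, 0.5847, 0.2308]
tool_rot: [-0.319, 0.948, -0.0, -0.0]
contact_force: [-0.6, 0.0, -0.4]
gripper_width: 1.0
grasp_force: 0.0
```

>>> send_rows(targets=[-0.027,-0.824,0.133,0,-0.027,-0.824,0.133,0,-0.027,-0.824,0.133,0,-0.027,-0.824,0.133,0,-0.027,-0.824,0.133,0,-0.027,-0.824,0.133,0,-0.027,-0.824,0.133,0,-0.027,-0.824,0.133,0,-0.027,-0.824,0.133,0,-0.027,-0.824,0.133,0,0,0,0,0])

```text
time_s: 2.22
tcp_pos: [0.5307, 0.1964, 0.1506]
tool_rot: [-0.314, 0.949, -0.0, -0.001]
contact_force: [-1.0, -0.3, -0.3]
gripper_width: 0.995
grasp_force: 0.0
```

```bash
python3 - <<'E'
from h import *
o=robot.get_obs(); im=robot.read_camera("wrist"); c=cam("wrist",o)
print(o["time_s"],o["tcp_pos"],o["tool_rot"],o["joint_pos"].round(2))
hsv=cv2.cvtColor(im,cv2.COLOR_BGR2HSV)
s=cv2.inRange(hsv,(0,0,0),(180,60,255))
# draw predicted cover outline + handle top
yaw=np.radians(36.8)
for P in (cast(cam("top"),[[0,0]],0),): pass
t=[.458,.146,0]
pl=proj(c,pts(t,yaw,[[0,-.03,.006],[0,.03,.006],[.018,.03,.006],[.018,.045,.006],[.138,.045,.006],[.138,-.045,.006],[.018,-.045,.006],[.018,-.03,.006]]))
hb=proj(c,pts(t,yaw,[[.082,-.032,.046],[.096,-.032,.046],[.096,.032,.046],[.082,.032,.046]]))
v=im.copy()
for p in(pl,hb): cv2.polylines(v,[p.round().astype(int)],True,(0,0,255),1)
cv2.imwrite("pics/w1.png",v);cv2.imwrite("pics/w1raw.png",im)
E
```

```text
2.225 [0.53065108 0.19642095 0.15057039] [-3.14286011e-01  9.49328148e-01 -2.68586106e-04 -5.46900174e-04] [ 0.35  0.35  1.83 -0.    0.96 -1.86]
```

View pics/w1.png

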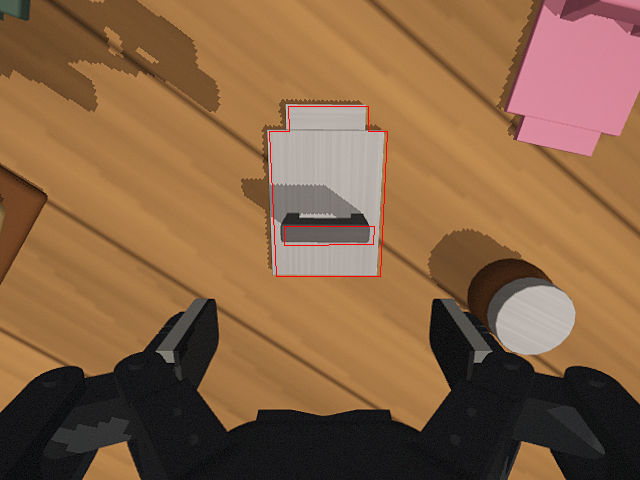

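The wrist view matches the predicted outline to within a few pixels. The tongue is up at (327,105), the handle is at about (326,235), and the fingers straddle it from below. I'll measure the handle and plate more precisely from this picture.

```bash
python3 - <<'E'
from h import *
o=robot.get_obs(); c=cam("wrist",o); im=cv2.imread("pics/w1raw.png")
hsv=cv2.cvtColor(im,cv2.COLOR_BGR2HSV)
print(hsv[235,270:385:6].tolist()); print(hsv[205:260:3,326].tolist())
s=cv2.inRange(hsv,(0,0,30),(180,45,255)); s[:,:240]=0;s[:,410:]=0;s[290:]=0;s[:90]=0
k=max(cv2.findContours(s,0,2)[0],key=cv2.contourArea)
ap=cv2.approxPolyDP(k,4,True).reshape(-1,2); print(np.c_[ap,cast(c,ap,.006)[:,:2].round(4)])
P=cast(c,cv2.boxPoints(cv2.minAreaRect(k)),.006); print(P.round(4))
E
```

```text
[[14, 195, 81], [18, 18, 181], [176, 24, 86], [18, 27, 95], [8, 20, 101], [5, 15, 101], [11, 28, 102], [12, 25, 102], [12, 25, 101], [11, 27, 103], [10, 23, 102], [7, 22, 103], [12, 25, 103], [3, 22, 104], [14, 27, 103], [9, 24, 106], [8, 19, 105], [16, 21, 179], [14, 32, 176], [16, 150, 172]]
[[12, 21, 122], [18, 25, 124], [15, 21, 123], [16, 18, 185], [15, 19, 159], [20, 17, 45], [40, 19, 40], [11, 23, 90], [6, 25, 104], [4, 20, 102], [7, 23, 102], [13, 23, 100], [11, 24, 86], [15, 17, 182], [18, 19, 178], [14, 19, 179], [18, 19, 178], [17, 20, 179], [15, 23, 180]]
[[2.860e+02 1.040e+02 4.748e-01 1.212e-01]
 [2.860e+02 1.290e+02 4.895e-01 1.314e-01]
 [2.670e+02 1.300e+02 4.988e-01 1.202e-01]
 [2.730e+02 2.740e+02 5.942e-01 1.909e-01]
 [3.760e+02 2.740e+02 5.413e-01 2.619e-01]
 [3.830e+02 1.310e+02 4.465e-01 1.918e-01]
 [3.640e+02 1.290e+02 4.540e-01 1.792e-01]
 [3.650e+02 1.050e+02 4.401e-01 1.691e-01]]
[[0.4833 0.1098 0.006 ]
 [0.4315 0.1794 0.006 ]
 [0.5377 0.2668 0.006 ]
 [0.5972 0.1868 0.006 ]]
```

>>> send_rows(targets=[0.006,0.038,0.4,0,0,0,0.4,0,0,0,0.4,0,0,0,0.4,0,0,0,0.4,0,0,0,0.15,0,0,0,0.1,0,0,0,0.06,0,0,0,0,0])

```text
time_s: 3.4
tcp_pos: [0.528, 0.2008, 0.0132]
tool_rot: [-0.316, 0.949, 0.0, 0.0]
contact_force: [0.2, -0.1, -0.6]
gripper_width: 1.0
grasp_force: 0.0
```

>>> send_rows(targets=[0,0,0,0,0,0,0,0,0,0,0,0,0,0,0,0,0,0,0,0,0,0,0,0], gripper=0, grip_force=30)

```text
time_s: 4.15
tcp_pos: [0.5286, 0.2006, 0.0137]
tool_rot: [-0.316, 0.949, -0.0, 0.001]
contact_force: [0.4, -1.2, 5.9]
gripper_width: 0.745
grasp_force: 33.0
```

>>> send_rows(targets=[0,0,-0.2,0,0,0,-0.4,0,0,0,-0.6,0,0,0,-0.6,0,0,0,0,0.0254,0,0,0,0.0254,0.5,-0.32,-0.42,0,0.6,-0.37,-0.48,0,0.6,-0.37,-0.48,0,0.5,-0.32,-0.42,0,0.45,-0.28,-0.33,0,0,0,0,0])

```text
time_s: 5.65
tcp_pos: [0.4076, 0.0546, 0.2501]
tool_rot: [-0.16, 0.987, -0.0, 0.001]
contact_force: [0.1, 1.2, -4.4]
gripper_width: 0.738
grasp_force: 36.7
```

```bash
python3 - <<'E'
from h import *
o=robot.get_obs(); im=robot.read_camera("wrist"); c=cam("wrist",o); sc=robot.read_camera("scene")
print(o["time_s"],o["tcp_pos"],o["tool_rot"],o["contact_force"],o["gripper_width"])
np.save("o2.npy",np.r_[o["tcp_pos"],o["tool_rot"]])
cv2.imwrite("pics/w2raw.png",im);cv2.imwrite("pics/s2.png",sc)
p=proj(cam("scene"),[o["tcp_pos"]])[0].astype(int);print(p)
y0,x0=max(p[1]-110,0),max(p[0]-120,0)
a=cv2.resize(sc[y0:y0+240,x0:x0+200],(400,480),interpolation=cv2.INTER_CUBIC)
b=im[:, :400]
cv2.imwrite("pics/m2.png",np.hstack([im[:,:400] if 1 else b,a]))
E
```

```text
5.65 [0.40762664 0.05458177 0.25014947] [-1.60333230e-01  9.87062538e-01 -4.97032547e-05  8.94224317e-04] [ 0.13948957  1.15305397 -4.40840148] 0.7384466326766171
[328 122]
```

View pics/m2.png

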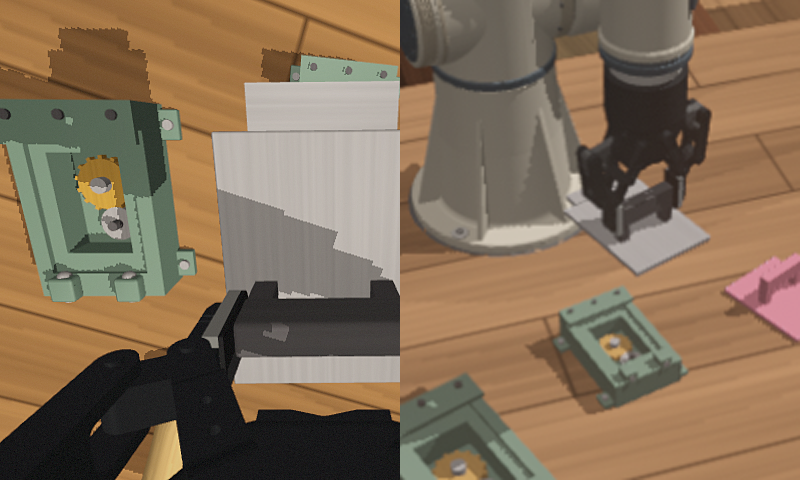

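The wrist view shows the gearbox with balls at (63,275) and (127,272), and the lip's free edge near row 148. The cover is held by its bar ends and looks nearly level, with the tongue up at row 82. I'll zoom in with the predicted features overlaid.

```bash
python3 - <<'E'
from h import *
v=np.load("o2.npy"); c=cam("wrist",dict(tcp_pos=v[:3],tool_rot=v[3:])); im=cv2.imread("pics/w2raw.png")
S=[.478,-.153,.044]; yaw=np.radians(18.3)
z=cv2.resize(im[90:310,0:210],None,fx=2.7,fy=2.7,interpolation=cv2.INTER_CUBIC)
def dr(P,col):
    q=(proj(c,pts(S,yaw,P))-[0,90]+.5)*2.7
    cv2.polylines(z,[q.round().astype(int)],len(P)>2,col,1)
dr([[-.05,-.033,0],[.05,-.033,0],[.05,.033,0],[-.05,.033,0]],(0,0,255))
dr([[-.058,-.0475,.006],[.07,-.0475,.006],[.07,.0475,.006],[-.058,.0475,.006]],(255,0,0))
dr([[-.058,-.062,.019],[-.058,.062,.019]],(0,255,255))
cv2.imwrite("pics/z2.png",z)
# plate pitch: width at shoulder vs front
hsv=cv2.cvtColor(im,cv2.COLOR_BGR2HSV)
m=cv2.inRange(hsv,(0,0,60),(180,45,255))
for r in (90,120,140,180,240,370,378):
    x=np.where(m[r,200:460])[0]+200; print(r,x.min(),x.max())
E
```

```text
90 245 399
120 247 396
140 212 432
180 216 429
240 222 425
370 236 411
378 234 414
```

View pics/z2.png

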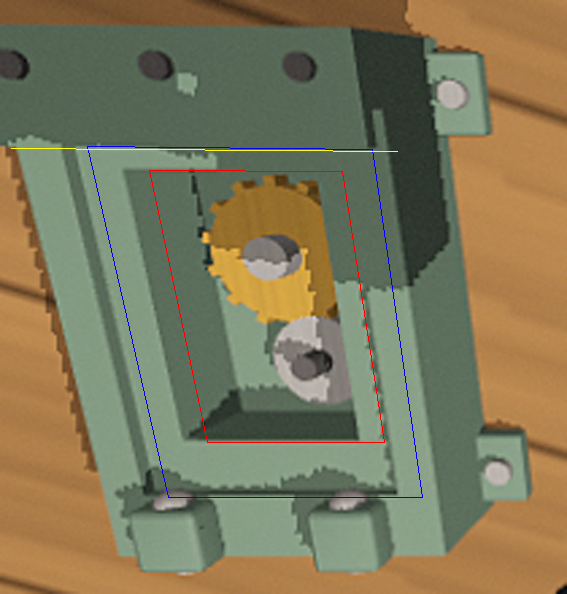

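The overlay's hole outline sits about 25 zoom px right of the real hole. The real corners are TL (123,168), BL (185,438) and BR (358,440). I'll correct the seat from these.

```bash
python3 - <<'E'
from h import *
v=np.load("o2.npy"); c=cam("wrist",dict(tcp_pos=v[:3],tool_rot=v[3:]))
u=lambda q:np.array(q)/2.7-.5+[0,90]
H=cast(c,u([[123,168],[185,438],[358,440]]),.044); print(H.round(4))
print(np.linalg.norm(H[1]-H[0]),np.linalg.norm(H[2]-H[1]))
a=np.degrees(np.arctan2(*(H[1]-H[0])[1::-1])); b=np.degrees(np.arctan2(*(H[1]-H[2])[1::-1]))
print("yaws",a,b+90)
print("seat",(H[0]+H[2])/2)
# from rim BL,BR wall corners & lip line
R=cast(c,u([[145,492],[397,492],[78,150]]),.05);print(R.round(4),np.linalg.norm(R[0]-R[1]),np.degrees(np.arctan2(*(R[0]-R[2])[1::-1])),np.degrees(np.arctan2(*(R[0]-R[1])[1::-1]))+90)
mid=(R[0]+R[1])/2
for y in(18,17):
    t=np.radians(y);print("seat2",mid[:2]-.07*np.array([np.cos(t),np.sin(t)]))
L=cast(c,u([[10,147],[355,150]]),.063);print("lip",L.round(4),np.degrees(np.arctan2(*(L[0]-L[1])[1::-1]))+90)
B=cast(c,u([[172,502],[345,500]]),.058);print("balls",B.round(4),np.linalg.norm(B[0]-B[1]))
# top cam check
t=cam("top");S=(H[0]+H[2])/2
print(proj(t,pts([S[0],S[1],.044],np.radians(17.5),[[-.05,-.033,0],[.05,-.033,0],[.05,.033,0],[-.05,.033,0]])))
# plate pitch: side edges/front & shoulder widths (px) -> depth
K,d,_,_=c
for r,x0,x1,w in((140,212,432,.09),(380,234,414,.09),(90,245,399,.06)):
    n=cv2.undistortPoints(np.array([[[x0,r]],[[x1,r]]],float),K,d).reshape(-1,2)
    Z=w/np.linalg.norm(n[1]-n[0]); P=np.r_[n.mean(0)*Z,Z,1]; print("tool pt",r,(robot.camera_params("wrist")["mount"]@P).round(4))
E
```

```text
[[ 0.4431 -0.2085  0.044 ]
 [ 0.5369 -0.1766  0.044 ]
 [ 0.5174 -0.1153  0.044 ]]
0.0990806340159261 0.06435320559336852
yaws 18.788915341955075 17.671978579769345
seat [ 0.48024287 -0.16192021  0.044     ]
[[ 0.5599 -0.1845  0.05  ]
 [ 0.5304 -0.0954  0.05  ]
 [ 0.44   -0.2192  0.05  ]] 0.09385463713125061 16.144407870710832 18.321025450382066
seat2 [ 0.47862201 -0.16155175]
seat2 [ 0.47825464 -0.16038658]
lip [[ 0.4422 -0.2303  0.063 ]
 [ 0.4075 -0.1252  0.063 ]] 18.238947679667206
balls [[ 0.5557 -0.1697  0.058 ]
 [ 0.5351 -0.11    0.058 ]] 0.0632172387618661
[[407.18063361 279.18340148]
 [395.0594493  238.52737113]
 [368.35351603 246.11093873]
 [380.29516908 286.90013157]]
tool pt 140 [ 0.0682 -0.0012  0.0102  1.    ]
tool pt 380 [-4.79e-02 -4.00e-04  9.50e-03  1.00e+00]
tool pt 90 [ 0.087  -0.0012  0.0087  1.    ]
```

Seat ≈ (0.480, −0.162), yaw ≈ 18.2°, consistent across the hole, lip, balls and top view. The cover is held level, so I'll pre-position with the tongue just ahead of the lip and the front edge over the housings. Pressing the front gently on the housings will then tilt the tongue down.

>>> send_rows(targets=[-0.1,-0.5,0.3,0,-0.1,-0.7,0.4,0,-0.1,-0.7,0.4,0,-0.1,-0.7,0.4,0,-0.1,-0.7,0.4,0,-0.1,-0.485,0.43,0,0,0,0,0,0,0,0,0])

```text
time_s: 6.75
tcp_pos: [0.5148, -0.1473, 0.1082]
tool_rot: [-0.161, 0.987, 0.001, -0.001]
contact_force: [0.6, -0.4, -4.4]
gripper_width: 0.743
grasp_force: 37.1
```

```bash
cat >> h.py <<'E'
SEAT=np.array([.4797,-.1617,.044]);YAW=np.radians(18.2)
def rel(p):
    d=np.array(p)-SEAT;c,s=np.cos(YAW),np.sin(YAW);return np.array([c*d[0]+s*d[1],-s*d[0]+c*d[1],d[2]])*1e3
def st():
    o=robot.get_obs();q=o["tool_rot"];print(o["time_s"],"tcp seat mm",rel(o["tcp_pos"]).round(1),"yaw",(np.degrees(2*np.arctan2(q[1],q[0]))%360).round(2),"F",o["contact_force"].round(1),"w",round(o["gripper_width"],3));return o
E
python3 -c "
from h import *
st()"
```

```text
6.75 tcp seat mm [37.8  2.7 64.2] yaw 198.56 F [ 0.6 -0.4 -4.4] w 0.743
```

>>> send_rows(targets=[0.02,-0.028,0.2,0,0,0,0.2,0,0,0,0.05,0,0,0,0.03,0,0,0,0.03,0,0,0,0.03,0,0,0,0,0], gripper=0, grip_force=20)

```text
time_s: 7.62
tcp_pos: [0.5139, -0.1504, 0.0774]
tool_rot: [-0.161, 0.987, -0.0, -0.001]
contact_force: [-6.9, -0.2, 7.9]
gripper_width: 0.744
grasp_force: 39.0
```

>>> send_rows(targets=[0,0,0.02,0,0,0,0.02,0,0,0,0.02,0,0,0,0.02,0,0,0,0,0])

```text
time_s: 8.25
tcp_pos: [0.5126, -0.1508, 0.0727]
tool_rot: [-0.161, 0.987, -0.0, -0.002]
contact_force: [-12.9, -4.9, 13.7]
gripper_width: 0.738
grasp_force: 40.4
```

```bash
cat >> h.py <<'E'
def look(n,o):
    im=robot.read_camera("wrist");cv2.imwrite(f"pics/{n}.png",im)
    K,d,_,_=cam("wrist",o);M=robot.camera_params("wrist")["mount"]
    m=cv2.inRange(cv2.cvtColor(im,cv2.COLOR_BGR2HSV),(0,0,60),(180,45,255))
    for r in range(60,400,20):
        x=np.where(m[r,180:480])[0]+180
        if len(x)<50: continue
        u=cv2.undistortPoints(np.array([[[x.min(),r]],[[x.max(),r]]],float),K,d).reshape(-1,2);w=u[1,0]-u[0,0]
        for W in(.06,.09):
            Z=W/w;P=M@np.r_[u.mean(0)*Z,Z,1];print(r,x.min(),x.max(),W,P[:3].round(4),end=" | ")
        print()
E
python3 -c "
from h import *
look('w3',st())"
```

```text
8.25 tcp seat mm [34.7  0.1 28.7] yaw 198.58 F [-12.9  -4.9  13.7] w 0.738
60 180 479 0.06 [ 0.0863  0.0006 -0.0628] | 60 180 479 0.09 [ 0.0926  0.0012 -0.0228] | 
80 180 475 0.06 [ 0.0826  0.0002 -0.063 ] | 80 180 475 0.09 [ 0.087   0.0006 -0.0231] | 
100 181 469 0.06 [ 0.0788 -0.0003 -0.0623] | 100 181 469 0.09 [ 0.0814 -0.0001 -0.022 ] | 
120 184 467 0.06 [ 0.0749 -0.0002 -0.0622] | 120 184 467 0.09 [ 0.0754  0.     -0.0218] | 
140 186 464 0.06 [ 0.0708 -0.0003 -0.062 ] | 140 186 464 0.09 [ 0.0693 -0.0001 -0.0216] | 
160 188 461 0.06 [ 0.0665 -0.0004 -0.0618] | 160 188 461 0.09 [ 0.0629 -0.0003 -0.0213] | 
180 192 460 0.06 [ 0.0621 -0.     -0.0617] | 180 192 460 0.09 [ 0.0563  0.0002 -0.0211] | 
200 193 458 0.06 [ 0.0576 -0.0002 -0.0621] | 200 193 458 0.09 [ 0.0496  0.0001 -0.0217] | 
220 195 454 0.06 [ 0.0528 -0.0004 -0.0616] | 220 195 454 0.09 [ 0.0424 -0.0002 -0.0209] | 
240 197 452 0.06 [ 0.048  -0.0004 -0.0617] | 240 197 452 0.09 [ 0.0352 -0.0002 -0.0211] | 
260 199 450 0.06 [ 0.043  -0.0004 -0.0618] | 260 199 450 0.09 [ 0.0277 -0.0002 -0.0212] | 
280 201 449 0.06 [ 0.038  -0.0003 -0.0622] | 280 201 449 0.09 [ 0.0202 -0.0001 -0.0219] | 
300 200 450 0.06 [ 0.0337 -0.0003 -0.0642] | 300 200 450 0.09 [ 0.0137 -0.0001 -0.0249] | 
320 211 436 0.06 [ 0.0242 -0.0006 -0.057 ] | 320 211 436 0.09 [-0.0006 -0.0006 -0.0141] | 
340 208 439 0.06 [ 0.0205 -0.0006 -0.0607] | 340 208 439 0.09 [-0.0061 -0.0006 -0.0196] | 
360 240 407 0.06 [-0.0068 -0.0006 -0.0314] | 360 240 407 0.09 [-0.047  -0.0006  0.0244] | 
380 233 415 0.06 [-0.0065 -0.0005 -0.0424] | 380 233 415 0.09 [-0.0466 -0.0004  0.0079] |
```

View pics/w3.png

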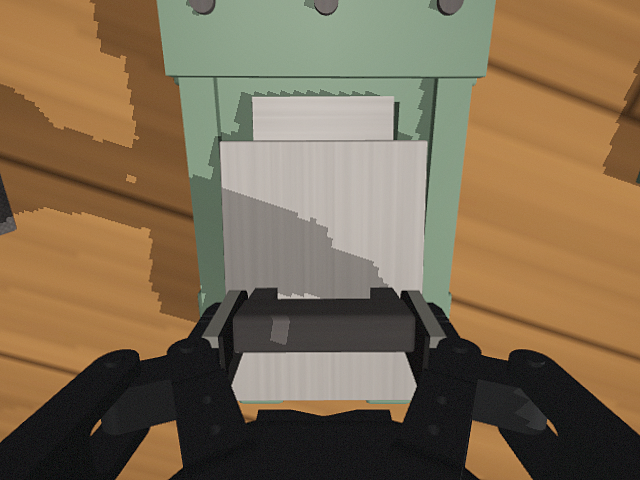

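The tilt works. The tongue end (252–394, row 96) is down inside the recess just clear of the lip edge (row 76), the front edge (row 400) sits on the housings, and the cover is laterally centred. Next I'll compute the pose.

```bash
python3 - <<'E'
from h import *
o=st();K,d,_,_=cam("wrist",o);M=robot.camera_params("wrist")["mount"]
T=np.eye(4);T[:3,:3]=Ro.from_quat(o["tool_rot"]).as_matrix();T[:3,3]=o["tcp_pos"]
for n,x0,x1,r,W in(("tongue",252.5,394,96.5,.06),("shoulder",220.5,427,141,.09),("front",231.5,417,401,.09)):
    u=cv2.undistortPoints(np.array([[[x0,r]],[[x1,r]]],float),K,d).reshape(-1,2);Z=W/(u[1,0]-u[0,0])
    print(n,rel((T@M@np.r_[u.mean(0)*Z,Z,1])[:3]).round(1))
E
```

```text
8.3 tcp seat mm [34.7  0.1 28.7] yaw 198.58 F [-11.9  -4.   14.1] w 0.74
tongue [-51.   -1.2   7.7]
shoulder [-32.8  -0.8   8.8]
front [88.8  0.2 26.3]
```

>>> send_rows(targets=[0.033,0,0,0,0.033,0,0,0,0.033,0,0,0,0.033,0,0,0,0.033,0,0,0,0.033,0,0,0,0,0,0,0])

```text
time_s: 9.18
tcp_pos: [0.5025, -0.154, 0.0714]
tool_rot: [-0.161, 0.987, 0.0, -0.001]
contact_force: [-1.9, -1.9, -1.1]
gripper_width: 0.743
grasp_force: 38.7
```

```bash
python3 -c "
from h import *
look('w4',st())" | head -1
```

```text
9.175 tcp seat mm [24.1  0.2 27.4] yaw 198.56 F [-1.9 -1.9 -1.1] w 0.743
```

View pics/w4.png

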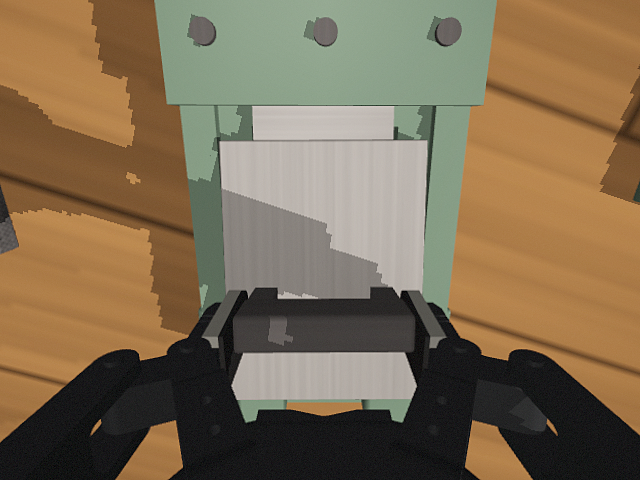

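The tongue is going under the lip: the lip edge at row 105 now covers the tongue end. The front is still raised on the housings. I'll continue about 6.5 mm.

>>> send_rows(targets=[0.025,0,0,0,0.025,0,0,0,0.025,0,0,0,0.02,0,0,0,0.015,0,0,0,0,0,0,0])

```text
time_s: 9.98
tcp_pos: [0.4969, -0.1561, 0.0717]
tool_rot: [-0.161, 0.987, 0.0, -0.0]
contact_force: [0.1, -0.4, -4.6]
gripper_width: 0.741
grasp_force: 38.5
```

```bash
python3 - <<'E'
from h import *
o=st();im=robot.read_camera("wrist");cv2.imwrite("pics/w5.png",im)
c=cam("wrist",o)
print(im[60:200:1,323].astype(int).sum(1)[::2].tolist(), im[340:430,323].astype(int).sum(1)[::3].tolist())
E
```

```text
9.975 tcp seat mm [18.1 -0.  27.7] yaw 198.55 F [ 0.1 -0.4 -4.6] w 0.741
[325, 296, 423, 461, 449, 448, 450, 451, 455, 454, 453, 453, 452, 451, 445, 448, 442, 440, 447, 444, 446, 442, 446, 442, 444, 442, 441, 441, 445, 438, 371, 579, 569, 577, 576, 580, 584, 577, 581, 596, 396, 561, 555, 552, 549, 556, 555, 554, 553, 552, 552, 554, 553, 553, 547, 558, 550, 553, 556, 550, 557, 551, 552, 549, 553, 557, 554, 553, 552, 553] [191, 205, 192, 197, 341, 528, 525, 525, 521, 522, 519, 517, 520, 520, 518, 523, 517, 518, 514, 519, 406, 410, 415, 416, 377, 337, 69, 39, 49, 65]
```

>>> send_rows(targets=[0.015,0,0,0,0.015,0,0,0,0,0,0.02,0,0,0,0.02,0,0,0,0,0])

```text
time_s: 10.65
tcp_pos: [0.4958, -0.1567, 0.0695]
tool_rot: [-0.161, 0.987, -0.0, 0.0]
contact_force: [1.1, 1.2, -0.9]
gripper_width: 0.745
grasp_force: 38.8
```

>>> send_rows(targets=[0,0,0.02,0,0,0,0.02,0,0,0,0,0])

```text
time_s: 11.02
tcp_pos: [0.4967, -0.1567, 0.0675]
tool_rot: [-0.161, 0.987, -0.0, 0.001]
contact_force: [4.6, 3.1, 3.1]
gripper_width: 0.741
grasp_force: 39.5
```

>>> send_rows(targets=[0,0,0,0,0,0,0,0,0,0,0,0,0,0,0,0,0,0,0,0], gripper=1)

```text
time_s: 11.65
tcp_pos: [0.4953, -0.1567, 0.0669]
tool_rot: [-0.161, 0.987, 0.0, -0.0]
contact_force: [0.7, 0.1, -0.3]
gripper_width: 1.0
grasp_force: 0.0
```

>>> send_rows(targets=[0,0,-0.2,0,0,0,-0.4,0,0,0,-0.4,0,0,0,-0.4,0,0,0,0,0])

```text
time_s: 12.28
tcp_pos: [0.4967, -0.1571, 0.1532]
tool_rot: [-0.161, 0.987, -0.001, 0.002]
contact_force: [0.4, 1.0, 0.9]
gripper_width: 1.0
grasp_force: 0.0
```

```bash
python3 - <<'E'
from h import *
o=st();im=robot.read_camera("wrist");cv2.imwrite("pics/w6.png",im)
np.save("o6.npy",np.r_[o["tcp_pos"],o["tool_rot"]])
E
```

```text
12.275 tcp seat mm [ 17.6  -0.9 109.2] yaw 198.56 F [0.4 1.  0.9] w 1.0
```

View pics/w6.png

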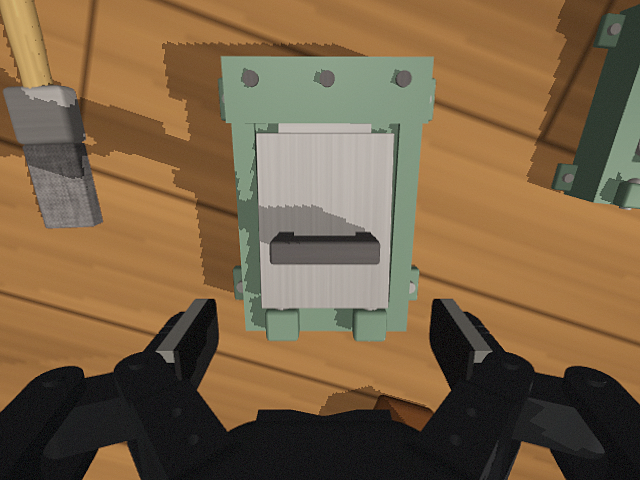

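The cover is tucked under the lip (row 124), square, with its front edge (row 308) inside the housings and resting on the balls. Next I'll shut the fingers and press down near the front edge.

>>> send_rows(targets=[-0.3,0.015,0,0,-0.307,0,0,0,0,0,0.3,0,0,0,0.3,0,0,0,0.3,0,0,0,0.2,0,0,0,0.15,0,0,0,0,0], gripper=0)

```text
time_s: 13.32
tcp_pos: [0.5292, -0.1442, 0.0753]
tool_rot: [-0.161, 0.987, 0.0, -0.0]
contact_force: [-0.3, 0.5, -0.7]
gripper_width: 0.0
grasp_force: 0.0
```

>>> send_rows(targets=[0,0,0.03,0,0,0,0.03,0,0,0,0.03,0,0,0,0.03,0,0,0,0,0])

```text
time_s: 13.95
tcp_pos: [0.5295, -0.1442, 0.0686]
tool_rot: [-0.161, 0.987, 0.0, -0.0]
contact_force: [0.4, 0.1, 0.7]
gripper_width: 0.001
grasp_force: 0.0
```

```bash
python3 -c "
from h import *
st()"
```

```text
13.95 tcp seat mm [52.7  1.1 24.6] yaw 198.55 F [0.4 0.1 0.7] w 0.001
```

>>> send_rows(targets=[0,0,0.03,0,0,0,0.03,0,0,0,0.02,0,0,0,0.02,0,0,0,0.02,0,0,0,0,0])

```text
time_s: 14.7
tcp_pos: [0.5297, -0.1443, 0.0615]
tool_rot: [-0.161, 0.987, -0.0, 0.0]
contact_force: [-0.7, 0.0, 1.1]
gripper_width: -0.002
grasp_force: 0.0
```

>>> send_rows(targets=[0,0,0.02,0,0,0,0.02,0,0,0,0.02,0,0,0,0.02,0,0,0,0,0])

```text
time_s: 15.32
tcp_pos: [0.5293, -0.1441, 0.0564]
tool_rot: [-0.161, 0.987, 0.0, -0.0]
contact_force: [-0.2, 0.2, 0.8]
gripper_width: -0.007
grasp_force: 0.0
```

>>> send_rows(targets=[0,0,0.02,0,0,0,0.02,0,0,0,0.02,0,0,0,0,0])

```text
time_s: 15.82
tcp_pos: [0.5295, -0.1442, 0.053]
tool_rot: [-0.161, 0.987, 0.0, -0.0]
contact_force: [-0.1, -0.2, -0.6]
gripper_width: -0.002
grasp_force: 0.0
```

>>> send_rows(targets=[0,0,0.02,0,0,0,0.02,0,0,0,0.02,0,0,0,0,0])

```text
time_s: 16.32
tcp_pos: [0.5296, -0.1442, 0.0501]
tool_rot: [-0.161, 0.987, -0.0, 0.0]
contact_force: [-2.8, 0.4, 8.6]
gripper_width: -0.001
grasp_force: 4.3
```

>>> send_rows(targets=[0,0,0.015,0,0,0,0.015,0,0,0,0,0])

```text
time_s: 16.7
tcp_pos: [0.5297, -0.1443, 0.0499]
tool_rot: [-0.161, 0.987, -0.0, 0.0]
contact_force: [-9.6, 2.6, 30.7]
gripper_width: -0.004
grasp_force: 15.3
```

>>> send_rows(targets=[0,0,-0.2,0,0,0,-0.4,0,0.6,0,-0.5,0,0,0,-0.5,0,0,0,0,0])

```text
time_s: 17.32
tcp_pos: [0.4969, -0.1563, 0.146]
tool_rot: [-0.161, 0.987, -0.001, 0.002]
contact_force: [0.3, -0.4, -1.1]
gripper_width: -0.005
grasp_force: 0.0
```

```bash
python3 - <<'E'
from h import *
o=st();im=robot.read_camera("wrist");c=cam("wrist",o)
S=SEAT
v=im.copy()
P=pts(S,YAW,[[-.051,.045,.006],[.069,.045,.006],[.069,-.045,.006],[-.051,-.045,.006]])
cv2.polylines(v,[proj(c,P).round().astype(int)],True,(0,0,255),1)
t=robot.read_camera("scene");q=proj(cam("scene"),[S])[0].astype(int)
b=cv2.resize(t[q[1]-60:q[1]+60,q[0]-65:q[0]+65],(390,360),interpolation=cv2.INTER_CUBIC)
a=np.zeros((480,390,3),np.uint8);a[:360]=b
cv2.imwrite("pics/f1.png",np.hstack([v[:,120:530],a]))
E
```

```text
17.325 tcp seat mm [ 18.   -0.3 102. ] yaw 198.53 F [ 0.3 -0.4 -1.1] w -0.005
```

View pics/f1.png

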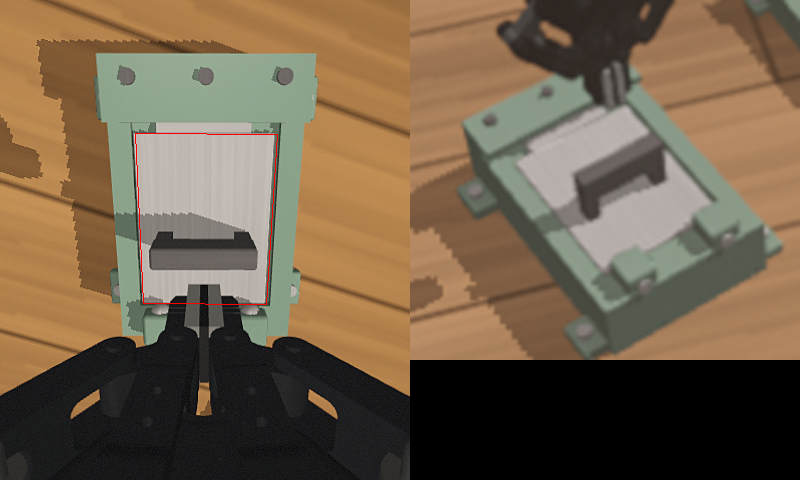

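The cover lies flat on its predicted seated outline, with both balls above its front edge. The fingers met it at 50 mm (flush height) and it held there under 30 N. The gripper is clear, so I'll hand in.

```bash
python3 -c "
from workcell import robot
print(robot.finish_job())"
```

```text
the job is handed in; nothing more can be done
None
```

The cover's tongue is under the lip, the plate lies flat and flush in its recess below both ball catches, the gripper has let go, and the job was handed in at about 17 s; no force reading showed the snap itself, so I judged it seated from its height and the final pictures.

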